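# Seat the keyed polishing lap on its spindle

### The job

Fit the red polishing lap onto the upright spindle of the green polishing machine: slide its bore over the spindle, then turn it by its aluminium boss under light pressure until its keyway drops over the brass key and the lap sits flat, fully home on the spindle's shoulder. Do not force it down, then let go and move clear, leaving everything else on the bench where it is.

Things in the scene. Friction and masses are not known exactly. Their poses are not given: they have to be found in the camera images.
- machine: Polishing machine fixed to the bench: green housing 200 x 180 mm in plan, top 100 mm above the bench, on which a steel spindle stands upright in the middle. Origin: centre of its underside, on the bench. Its z is up; its x and y are the housing's 200 mm and 180 mm directions.
- spindle (a point): Point on the spindle's axis at its shoulder, the flat steel ring, 44 mm in diameter and 118 mm above the bench, on which the lap must sit; axes as the machine's. A brass key, 6 mm wide, stands out from the shaft to 14 mm from the axis, from the shoulder to 9 mm above it. It points to the machine's +x, give or take up to 75 degrees; that angle is not measured.
- shaft_top (a point): Top centre of the shaft, 36 mm above the shoulder; axes as the machine's. The steel shaft is 20 mm in diameter; its top 8 mm narrow to 11 mm. The spindle is braked and does not turn. A lap that is not lined up with the key stops on top of it, 9 mm above home.
- lap: The red lap, 0.2 to 0.4 kg: red disc 110 mm in diameter and 14 mm thick, lying flat, with an upright aluminium boss in its middle. A 22 mm bore goes right through. A keyway 8 mm wide runs the bore's whole length, out to 15.4 mm from the axis, along the lap's +x; a white line on the disc marks that side. Origin: centre of the underside; z up along the bore.
- boss_top (a point): Centre of the top of the red lap's aluminium boss, 54 mm above its underside; axes as the lap's. The boss is round, 40 mm in diameter, 40 mm high above the disc, and can be gripped across at any angle.
- spare_lap: Bystander: green lap of the same size with black boss and no keyway, lying flat. Origin: centre of underside.
- jar: Bystander: clear glass jar, 68 mm across, 95 mm tall. Origin: centre of underside.
- jar2: Bystander: amber glass jar, 60 mm across, 80 mm tall. Origin: centre of underside.
- screwdriver: Bystander: screwdriver lying along its x.
- mallet: Bystander: hammer lying along its x.
- brush: Bystander: brush lying along its x.
- cup: Bystander: white cup, 72 mm across, 70 mm tall. Origin: centre of underside.
- collar: Bystander: brass collar, 48 mm across, 18 mm tall. Origin: centre of underside.

How it is judged:
On the way, in this order (a step that is already met when the one before it is completed fails the run):
1. the red lap's bore is over the spindle: upright, within 4 mm of its axis, underside less than 24 mm above the shoulder and still more than 5 mm above it (z of lap in the frame of spindle between 0.005 and 0.024 m and horizontal distance between lap and spindle below 0.004 m and angle between lap's own z axis and vertical below 0.12 rad), for 0.1 s.
2. the keyway has dropped over the key and the lap is fully home (z of lap in the frame of spindle below 0.0025 m and horizontal distance between lap and spindle below 0.003 m and angle between lap's own z axis and vertical below 0.05 rad), for 0.2 s.
At the end, for the whole second after the job is handed in: The red lap is at rest on the spindle with its underside within 2.5 mm of the shoulder, its axis within 3 mm of the spindle's, and tilted less than 0.05 rad (all of step 2 and z of lap in the frame of spindle above -0.003 m and linear speed of lap below 0.02 m/s and angular speed of lap below 0.1 rad/s); the robot touches nothing.
It fails at once if the lap is pressed against the machine or spindle with more than 50 N (contact force between lap and machine above 50 N).
It fails at once if the robot pushes on the machine with more than 20 N (contact force between any of the fingers, the arm and machine above 20 N).
It fails at once if one of the other things on the bench is moved more than 20 mm (distance of any of spare_lap, jar, jar2, screwdriver, mallet, brush, cup, collar from where it was at the start of the episode above 0.02 m).
It also fails if it takes over 72 s, if anything falls off the work surface, if the arm or the gripper's body presses on something with over 40 N, if the wrist force passes 120 N, or if a joint passes its speed limit or range.

### The arm

A 7-joint arm with a two-finger parallel gripper is mounted at the origin on the work surface. World frame = base frame: x ahead of the robot, y to its left, z up, the work surface at z = 0. Lengths are in m, angles in rad, forces in N, time in s.
With the tool pointing down it reaches from about 0.4 to 0.875 m from the base axis. Payload 19.3 kg.
Tool frame: the origin (TCP) lies at the very end of the fingers, on their centre line; the grasp point (between the pads) lies 19 mm behind it; z points along the fingers, y is the line along which they close (so a half turn about z gives the same grasp; the last joint's range is limited). The gripper opens to 85 mm and grips with 20 to 120 N. Pads are 22 mm wide; open, the fingers measure 114 mm over their backs; the gripper's body (76 mm by 85 mm) begins 54 mm behind the grasp point. The pads swing forward as they close: fully open they stand 13 mm farther back than shut.
Start: joints at [-1.171, 0.521, -0.036, 1.599, 0.021, 1.021, -0.113], TCP at [0.283, 0.557, 0.231] pointing down, gripper open.
Joint ranges: [-2.91, 2.91], [-0.3, 2.13], [-1.5, 1.42], [0.17, 2.43], [-1.26, 4.41], [0.16, 1.93], [-2.52, 2.52]. Speed limits (rad/s): [1.89, 1.89, 2.39, 2.39, 3.01, 3.01, 3.01].

### API

Orientations are given as a unit quaternion [w, x, y, z].
In Python, from cell import robot, optics gives the robot as it stands.
- The arm moves only by the shell command python3 -m pendant 'ROWS' [FORCE]. ROWS is JSON, a list that holds one entry, the list of rows, each a list of 7 numbers: the opening, from 0 (shut) to 1 (fully open), then the shift along the world's x, y, z as a fraction of full scale, then the turn, a rotation vector about the world's x, y, z as a fraction of full scale. In form: [[[jaw, dx, dy, dz, rx, ry, rz], ...]]. A call has 1 to 10 rows; each row shifts and turns the commanded pose from where the row before left it; what a row does not reach is not made up. Full scale, the value 1, is 0.5 m for a shift and 45 degrees for a turn. A row lasts 1/10 s, in which the tool goes at most 50 mm and 8.59 degrees, less where a joint would pass 70% of its speed; a pose out of reach is approached as far as the arm can. A call with a number of a shift or a turn outside -1 to 1 is refused whole. A call with a gripper value outside its range is refused whole. The fingers move at their own pace and stop on an object; FORCE is the grip in N (left out, the last holds). Time passes only in rows, so rows that do not move let the fingers close. It gives the time, the measured TCP pose, the force, the opening and the grip force at its end, in the units of the state.
- robot.state(): the state, without advancing time (a new reading comes with each control period).
- optics.get_image(name): name is "scene" or "top" or "wrist"; returns the picture (400x640x3 uint8, red, green, blue); there is no depth.
- optics.camera_info(name): a dict with "mtx" (3x3 intrinsics, pixels), "distortion" ([k1, k2, p1, p2, k3] as OpenCV has them; the pictures are not rectified), "R" (3x3) and "t" (3): a world point X has camera coordinates R X + t. Camera axes: x right, y down, z forward; pixel columns grow to the right and rows downward; lengths in m; the calibration is good to about 2 mm. A picture is of the moment at which its call begins: read the wrist's pose just before it. camera_info takes no time and is no camera call; for the wrist camera it gives the pose at the moment of the call.
- robot.hand_in(): hands the job in; it is judged then, once.
The state is a dict: "time_s": time; "qpos": joint angles; "joint_velocities": joint speeds; "tau": joint torques, N m; "ee_pos": TCP position; "tool_rot": TCP orientation; "force": force on the tool from outside, world axes, zero at the start; "torque": the same for the moment, N m; "finger_gap": opening from 0.0 (shut) to 1.0 (fully open); "finger_force": force on a finger pad.
Only numpy, scipy, OpenCV 4.12 (cv2) and the standard library are available. Lean on these libraries where they do the work, as an engineer would, in place of code of your own. Each camera call takes 0.05 s, during which the arm holds its last target. There are 200 camera calls.

## Working session

There is one attempt and no reset: what is moved stays moved. The work goes in short steps, Python scripts to look and compute and a shell command to move; the robot and the scene stay as the last step left them, time stands still between calls to the robot, and variables do not carry over. Pictures are saved under pics/ and viewed, at most 10 in all, crops included, and the job is handed in when it is done.

```bash
mkdir -p pics; ls
python3 - <<'E'
from cell import robot, optics
import cv2
for n in ["scene","top"]:
    cv2.imwrite(f"pics/{n}0.png",optics.get_image(n)[:,:,::-1])
    i=optics.camera_info(n);print(n,i)
print(robot.state())
E
```

```text
pics
scene {'mtx': array([[493.23062299,   0.        , 322.227023  ],
       [  0.        , 493.23062299, 196.10991008],
       [  0.        ,   0.        ,   1.        ]]), 'distortion': array([-0.15390079,  0.        ,  0.        ,  0.        ,  0.        ]), 'R': array([[ 0.84661452,  0.53208356, -0.01144303],
       [ 0.38810317, -0.63194984, -0.67083182],
       [-0.36417   ,  0.56349488, -0.74152123]]), 't': array([-0.48939201, -0.12514288,  1.7346257 ])}
top {'mtx': array([[459.41810094,   0.        , 317.10813959],
       [  0.        , 459.41810094, 201.98491811],
       [  0.        ,   0.        ,   1.        ]]), 'distortion': array([-0.10755842,  0.        ,  0.        ,  0.        ,  0.        ]), 'R': array([[-0.02476399, -0.99969268, -0.00113672],
       [-0.99304724,  0.02473024, -0.11508955],
       [ 0.11508229, -0.00172126, -0.99335447]]), 't': array([0.03210656, 0.5894463 , 1.24667939])}
{'time_s': 0.1, 'qpos': array([-1.17117531,  0.52194246, -0.03631645,  1.59989741,  0.02121292,
        1.02111304, -0.11275454]), 'joint_velocities': array([ 1.00671071e-03, -1.98272015e-03,  1.44230398e-03, -1.53536750e-04,
       -9.62804071e-04, -8.57287331e-06, -1.06380919e-04]), 'tau': array([ 4.14984228e-03, -9.28478909e+01,  1.98425800e+00, -3.70535409e+01,
        1.81446044e-02,  5.39602479e-03,  1.31410889e-05]), 'ee_pos': array([0.2828659 , 0.5570143 , 0.23081005]), 'tool_rot': array([-7.24031075e-05,  2.32740970e-01,  9.72538638e-01, -4.82080229e-04]), 'force': array([-0.25898374, -0.05844693, -0.22397286]), 'torque': array([-0.00711696,  0.080546  ,  0.00748695]), 'finger_force': 0.0, 'finger_gap': 1.002280703342647}
```

View pics/top0.png

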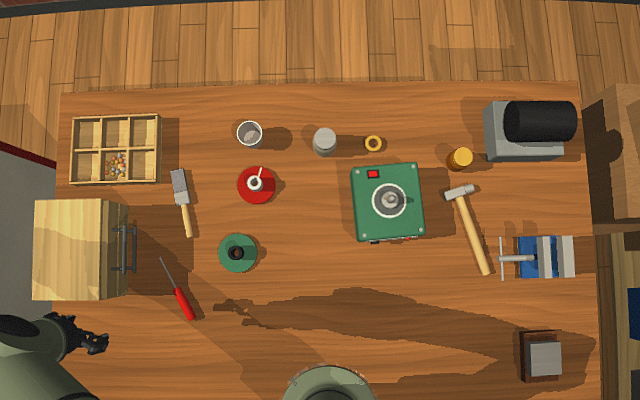

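View pics/scene0.png

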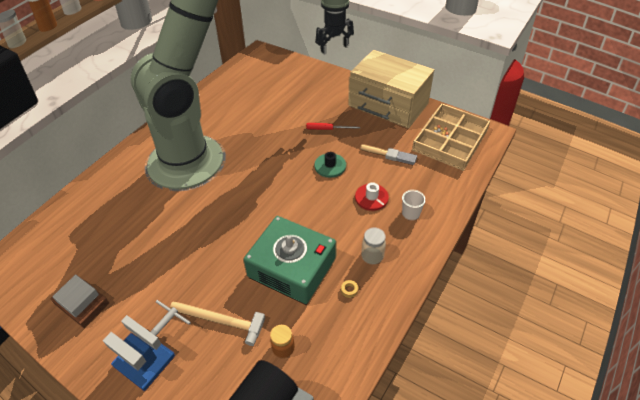

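The top view shows the red lap at about (256,184) with its boss at (254,183) and its white line pointing up. The machine's spindle is at about (390,200). I'll zoom in on both.

```bash
cat > h.py <<'E'
from cell import robot, optics
import cv2, numpy as np
def px2w(n,uv,z,i=None):
    i=i or optics.camera_info(n)
    p=cv2.undistortPoints(np.array([[uv]],float),i["mtx"],i["distortion"])[0,0]
    d=i["R"].T@np.r_[p,1]; c=-i["R"].T@i["t"]
    return c+d*(z-c[2])/d[2]
E
python3 - <<'E'
from h import *
im=cv2.imread("pics/top0.png")
a=cv2.resize(im[155:215,225:290],None,fx=6,fy=6,interpolation=2); b=cv2.resize(im[155:250,340:435],None,fx=4,fy=4,interpolation=2)
c=np.zeros((380,780,3),np.uint8); c[:360,:390]=a; c[:380,400:780]=b
cv2.imwrite("pics/crop.png",c)
print(px2w("top",(254,183),.054),px2w("top",(256,184.5),.014),px2w("top",(388.5,201),.118),px2w("top",(390,198),.154))
E
```

```text
[0.64489863 0.19055308 0.054     ] [0.64688109 0.1903219  0.014     ] [ 0.57828364 -0.16878803  0.118     ] [ 0.58172895 -0.16722596  0.154     ]
```

View pics/crop.png

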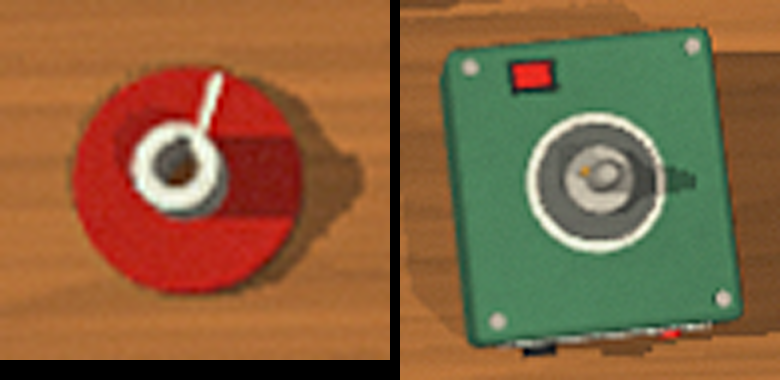

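Crop: the red disc's centre is at top-image pixel (256.2,185), with its line at roughly -15° yaw. The shoulder centre is at about (389.8,200), with the brass key to its upper left. I'll go above the lap and look with the wrist camera.

```bash
python3 -m pendant '[[[1,0.06,-0.06,0,0,0,0],[1,0.06,-0.06,0,0,0,0],[1,0.06,-0.06,0,0,0,0],[1,0.06,-0.06,0,0,0,0],[1,0.06,-0.06,0,0,0,0],[1,0.06,-0.06,0,0,0,0],[1,0.06,-0.06,0,0,0,0],[1,0.06,-0.06,0,0,0,0],[1,0.06,-0.06,0,0,0,0],[1,0.06,-0.06,0,0,0,0]]]'
python3 -m pendant '[[[1,0.04,-0.045,0,0,0,0],[1,0.04,-0.045,0,0,0,0],[1,0.04,-0.045,0,0,0,0],[1,0,0,0,0,0,0],[1,0,0,0,0,0,0]]]'
python3 - <<'E'
from h import *
print(robot.state()); i=optics.camera_info("wrist"); print(i, -i["R"].T@i["t"])
cv2.imwrite("pics/w1.png",optics.get_image("wrist")[:,:,::-1])
E
```

```text
time_s: 1.1
ee_pos: [0.5839, 0.2558, 0.2311]
tool_rot: [-0.0, 0.233, 0.973, -0.0]
force: [-0.4, 0.3, 0.7]
finger_gap: 0.998
finger_force: 0.0
time_s: 1.6
ee_pos: [0.6429, 0.1893, 0.2307]
tool_rot: [-0.0, 0.233, 0.972, -0.0]
force: [-0.2, 0.3, 0.1]
finger_gap: 0.998
finger_force: 0.0
{'time_s': 1.6, 'qpos': array([-0.40231994,  0.59748075,  0.0441078 ,  1.47092642, -0.02834819,
        1.0747102 ,  0.74758454]), 'joint_velocities': array([-2.74346989e-02, -1.02583253e-02, -1.66088839e-02,  1.06964404e-02,
       -2.33391454e-03, -6.37644838e-05, -5.60243014e-03]), 'tau': array([ 3.70106086e+00, -1.00135567e+02,  6.18369877e+00, -3.88063252e+01,
        2.66803857e-01,  2.60406698e-02,  2.02703099e-01]), 'ee_pos': array([0.64288618, 0.18932075, 0.23072587]), 'tool_rot': array([-4.07189756e-04,  2.33272957e-01,  9.72411188e-01, -2.05193221e-04]), 'force': array([-0.20668702,  0.25774626,  0.07579575]), 'torque': array([-0.01820463,  0.0462539 ,  0.0254235 ]), 'finger_force': 0.0, 'finger_gap': 0.9976429103148051}
{'mtx': array([[337.97977101,   0.        , 327.69102536],
       [  0.        , 337.97977101, 202.46500227],
       [  0.        ,   0.        ,   1.        ]]), 'distortion': array([-0.06399715,  0.        ,  0.        ,  0.        ,  0.        ]), 'R': array([[ 4.54037713e-01,  8.90982464e-01, -7.18546434e-05],
       [ 8.52596785e-01, -4.34453251e-01,  2.90394724e-01],
       [ 2.58705389e-01, -1.31911419e-01, -9.56906944e-01]]), 't': array([-0.46086167, -0.50326318,  0.23731091])} [0.57693553 0.22327936 0.37319631]
```

View pics/w1.png

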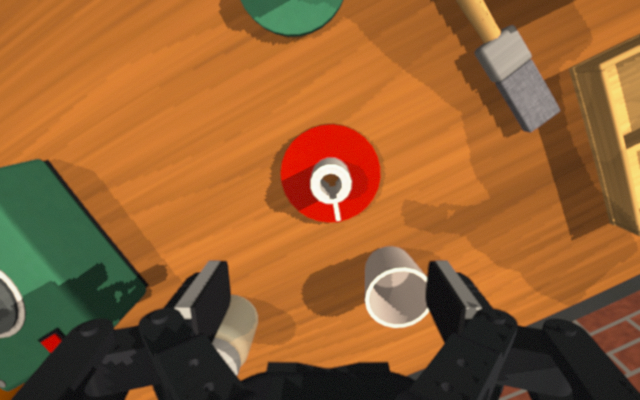

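The wrist view shows the disc centred at about (331,172), the boss top at about (331,183), and the line ending near (338,219). I'll refine this numerically, then look at the spindle in the same way.

```bash
cat >> h.py <<'E'
def bigblob(mask):
    n,l,s,c=cv2.connectedComponentsWithStats(mask.astype(np.uint8)); k=1+np.argmax(s[1:,4]); return l==k,c[k]
def circ(mask,n,z,i):
    cs,_=cv2.findContours(mask.astype(np.uint8),cv2.RETR_EXTERNAL,cv2.CHAIN_APPROX_NONE)
    c=max(cs,key=cv2.contourArea)[:,0]
    P=np.array([px2w(n,u,z,i)[:2] for u in c]); s=np.linalg.lstsq(np.c_[2*P,np.ones(len(P))],(P**2).sum(1),rcond=None)[0]
    return s[:2],np.sqrt(s[2]+s[:2]@s[:2])
E
python3 - <<'E'
from h import *
im=cv2.imread("pics/w1.png").astype(int); i=optics.camera_info("wrist")
b,g,r=im[...,0],im[...,1],im[...,2]; yy,xx=np.mgrid[:400,:640]
box=(abs(xx-331)<60)&(abs(yy-172)<60)
red=box&(r>80)&(g<45)&(b<45); w=box&(np.min(im,2)>170)
wh=cv2.morphologyEx(w.astype(np.uint8),cv2.MORPH_CLOSE,np.ones((3,3)))
disc=red|(box&(np.hypot(xx-331,yy-175)<30))
print("disc",circ(disc,"wrist",.010,i))
op=cv2.morphologyEx(cv2.morphologyEx(w.astype(np.uint8),cv2.MORPH_CLOSE,np.ones((13,13))),cv2.MORPH_OPEN,np.ones((9,9)))
print("boss",circ(op,"wrist",.054,i))
ln=w&(yy>206); pts=np.array([px2w("wrist",(x,y),.0145,i)[:2] for y,x in zip(*np.nonzero(ln))])
c=circ(disc,"wrist",.010,i)[0]; m=pts.mean(0)-c; print("line",len(pts),m,np.degrees(np.arctan2(m[1],m[0])))
for n,uv,z in [("cup",(250,132),.07),("jar",(324,136),.095)]: print(n,px2w("top",uv,z))
E
python3 -m pendant '[[[1,-0.01,-0.07,0.01,0,0,0],[1,-0.01,-0.08,0.01,0,0,0],[1,-0.01,-0.08,0.01,0,0,0],[1,-0.02,-0.08,0.01,0,0,0],[1,-0.02,-0.08,0.01,0,0,0],[1,-0.02,-0.08,0,0,0,0],[1,-0.02,-0.08,0,0,0,0],[1,-0.02,-0.08,0,0,0,0],[1,-0.01,-0.085,0,0,0,0],[1,0,0,0,0,0,0]]]'
python3 -m pendant '[[[1,0,0,0,0,0,0],[1,0,0,0,0,0,0]]]'
python3 - <<'E'
from h import *
np.save("wi.npy",optics.camera_info("wrist"),allow_pickle=True)
im=optics.get_image("wrist")[:,:,::-1]
cv2.imwrite("pics/w2.png",im); cv2.imwrite("pics/w2c.png",cv2.resize(im[100:250,230:430],None,fx=4,fy=4,interpolation=2))
E
```

```text
disc (array([0.6459583 , 0.19128314]), np.float64(0.052571615518423875))
boss (array([0.64650393, 0.19189817]), np.float64(0.018492571725223183))
line 54 [ 0.04349233 -0.01305411] -16.706993494356663
cup [0.78574557 0.19863625 0.07      ]
jar [ 0.76218021 -0.00552186  0.095     ]
time_s: 2.65
ee_pos: [0.5715, -0.1727, 0.2566]
tool_rot: [0.0, 0.235, 0.972, -0.001]
force: [-0.3, 0.8, -0.1]
finger_gap: 0.995
finger_force: 0.0
time_s: 2.85
ee_pos: [0.5733, -0.1659, 0.2563]
tool_rot: [-0.0, 0.232, 0.973, 0.0]
force: [0.0, 0.8, -0.2]
finger_gap: 0.999
finger_force: 0.0
```

View pics/w2c.png

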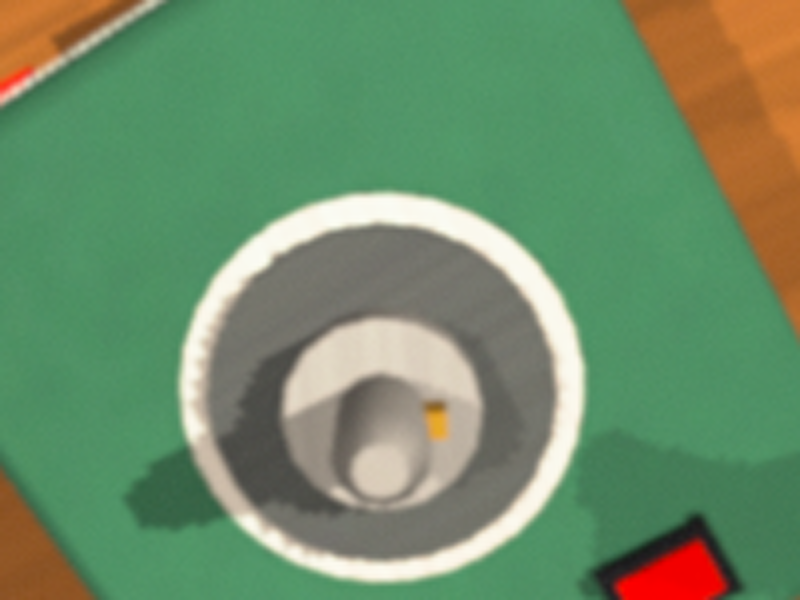

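The crop shows the shoulder centre at (382,413), the shaft top at (382,470), and the brass key's top face at about (438,423).

Run:
```python
from h import *
i=np.load("wi.npy",allow_pickle=True).item()
f=lambda u,v,z:px2w("wrist",(230+(u-1.5)/4,100+(v-1.5)/4),z,i)
s=f(382,413,.118); print(s,f(382,472,.154),f(382,386,.1)); 
for u,v in [(282,413),(482,413),(382,316)]: print(np.linalg.norm(f(u,v,.118)-s))
im=cv2.resize(cv2.imread("pics/w2.png")[100:250,230:430],None,fx=4,fy=4,interpolation=2).astype(int)
c=(s+f(382,472,.154))[:2]/2
m=(im[...,2]>170)&(im[...,0]<100)&(im[...,1]>110); m[:,:400]=0;m[:380]=0;m[460:]=0;m[:,480:]=0
y,x=np.nonzero(m); print(x.min(),x.max(),y.min(),y.max(),x.mean(),y.mean())
k=f(x.mean(),y.mean(),.127)[:2]-c; print(c,k,np.hypot(*k),np.degrees(np.arctan2(k[1],k[0])))
```

```text
[ 0.5826522  -0.17262805  0.118     ] [ 0.58350365 -0.17281516  0.154     ] [ 0.58172202 -0.17227826  0.1       ]
0.02171560440275262
0.02171485207427434
0.021552011114081664
425 445 410 437 436.37319587628866 423.10927835051547
[ 0.58307792 -0.1727216 ] [0.00430554 0.01059648] 0.011437791818739775 67.8871937669026
```

Spindle is at (0.583, -0.172) and the key yaw is about 68°. The lap is at (0.646, 0.1915) with yaw -17°, so it needs about +85°. I'll pre-turn the tool -60° to keep joint 7 in range and go back above the lap.

```bash
python3 -m pendant '[[[1,0.01,0.06,0,0,0,-0.16],[1,0.015,0.08,0,0,0,-0.17],[1,0.015,0.08,0,0,0,-0.17],[1,0.015,0.08,0,0,0,-0.17],[1,0.02,0.08,-0.01,0,0,-0.17],[1,0.02,0.08,-0.02,0,0,-0.17],[1,0.02,0.08,-0.04,0,0,-0.17],[1,0.02,0.08,-0.04,0,0,-0.16],[1,0.01,0.08,-0.04,0,0,0],[1,0,0,0,0,0,0]]]'
python3 -m pendant '[[[1,0,0,0,0,0,0],[1,0,0,0,0,0,0],[1,0,0,0,0,0,0],[1,0,0,0,0,0,0]]]'
python3 -c "
from cell import robot;print(robot.state()['qpos'])"
```

```text
time_s: 3.9
ee_pos: [0.643, 0.1908, 0.1776]
tool_rot: [-0.002, 0.686, 0.727, -0.001]
force: [-0.4, 0.2, 0.2]
finger_gap: 0.998
finger_force: 0.0
time_s: 4.3
ee_pos: [0.6457, 0.1816, 0.1819]
tool_rot: [0.0, 0.69, 0.724, 0.0]
force: [0.5, 0.1, 0.3]
finger_gap: 1.003
finger_force: 0.0
[-0.53434353  0.66307207  0.27667083  1.52688488 -0.20399711  0.97934799
 -0.15191081]
```

```bash
python3 -m pendant '[[[1,0.001,0.02,-0.04,0,0,0],[1,0,0,-0.06,0,0,0],[1,0,0,-0.06,0,0,0],[1,0,0,-0.04,0,0,0],[1,0,0,0,0,0,0],[1,0,0,0,0,0,0],[1,0,0,0,0,0,0]]]'
python3 - <<'E'
from h import *
print(robot.state()["ee_pos"])
im=optics.get_image("wrist")[:,:,::-1]
cv2.imwrite("pics/w3.png",im)
E
```

```text
time_s: 5.0
ee_pos: [0.6468, 0.1923, 0.0829]
tool_rot: [0.0, 0.69, 0.724, 0.001]
force: [-0.2, 0.5, 0.3]
finger_gap: 1.001
finger_force: 0.0
[0.64682337 0.19225064 0.08294393]
```

View pics/w3.png

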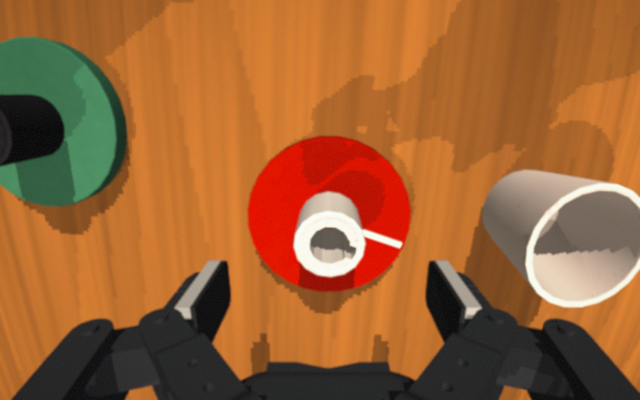

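The boss top at (329,244) is centred between the fingers (228 and 428). I'll descend and grip.

```bash
python3 -m pendant '[[[1,0,0,-0.04,0,0,0],[1,0,0,-0.05,0,0,0],[1,0,0,-0.036,0,0,0],[1,0,0,0,0,0,0],[1,0,0,0,0,0,0],[0,0,0,0,0,0,0],[0,0,0,0,0,0,0],[0,0,0,0,0,0,0],[0,0,0,0,0,0,0],[0,0,0,0,0,0,0]]]' 60
python3 -m pendant '[[[0,0,0,0,0,0,0],[0,0,0,0,0,0,0],[0,0,0,0.02,0,0,0],[0,0,0,0.02,0,0,0],[0,0,0,0,0,0,0]]]'
```

```text
time_s: 6.05
ee_pos: [0.6465, 0.1925, 0.0194]
tool_rot: [0.0, 0.69, 0.724, 0.001]
force: [-2.0, -0.2, 10.9]
finger_gap: 0.456
finger_force: 59.4
time_s: 6.55
ee_pos: [0.6468, 0.1925, 0.0401]
tool_rot: [0.0, 0.69, 0.724, 0.001]
force: [0.4, 0.5, -2.9]
finger_gap: 0.455
finger_force: 60.9
```

```bash
python3 -m pendant '[[[0,0,0,0.05,0,0,0],[0,0,0,0.08,0,0,0],[0,0,0,0.08,0,0,0],[0,0,0,0.08,0,0,0],[0,0,-0.02,0.07,0,0,0.1],[0,-0.01,-0.06,0.02,0,0,0.14],[0,-0.02,-0.07,0,0,0,0.15],[0,-0.02,-0.07,0,0,0,0.15],[0,-0.02,-0.07,0,0,0,0.15],[0,-0.02,-0.07,0,0,0,0.15]]]'
python3 -m pendant '[[[0,-0.01,-0.07,0,0,0,0.15],[0,-0.01,-0.07,0,0,0,0.15],[0,-0.01,-0.07,0,0,0,0.15],[0,-0.01,-0.07,0,0,0,0.15],[0,0,-0.06,0,0,0,0],[0,0,-0.03,0,0,0,0],[0,0,0,0,0,0,0],[0,0,0,0,0,0,0],[0,0,0,0,0,0,0],[0,0,0,0,0,0,0]]]'
python3 -c "
from cell import robot;print(robot.state()['qpos'])"
```

```text
time_s: 7.55
ee_pos: [0.6002, 0.0109, 0.2284]
tool_rot: [0.0, 0.416, 0.909, -0.0]
force: [0.1, -0.3, -3.1]
finger_gap: 0.456
finger_force: 61.4
time_s: 8.55
ee_pos: [0.5812, -0.1714, 0.2283]
tool_rot: [-0.0, 0.194, 0.981, 0.0]
force: [0.0, 1.9, -2.9]
finger_gap: 0.455
finger_force: 61.4
[ 0.15005075  0.49484621  0.05647366  1.65903594 -0.0325053   0.98866887
  1.39871349]
```

Run:
```python
from h import *
print(robot.state()["ee_pos"])
i=optics.camera_info("wrist"); im=optics.get_image("wrist")[:,:,::-1]; t=optics.get_image("top")[:,:,::-1]
s=optics.get_image("scene")[:,:,::-1]
c=np.zeros((560,800,3),np.uint8); c[:400,:640]=im; 
cv2.imwrite("pics/w4.png",im); cv2.imwrite("pics/t4.png",t); cv2.imwrite("pics/s4.png",s)
v=np.zeros((600,800,3),np.uint8); v[:300,:480]=cv2.resize(im,(480,300)); v[300:600,:400]=cv2.resize(t[140:260,310:470],(400,300)); v[300:600,400:]=cv2.resize(s[170:320,200:400],(400,300)); cv2.imwrite("pics/m4.png",v)
```

```text
[ 0.58118421 -0.1714371   0.22828993]
```

View pics/m4.png

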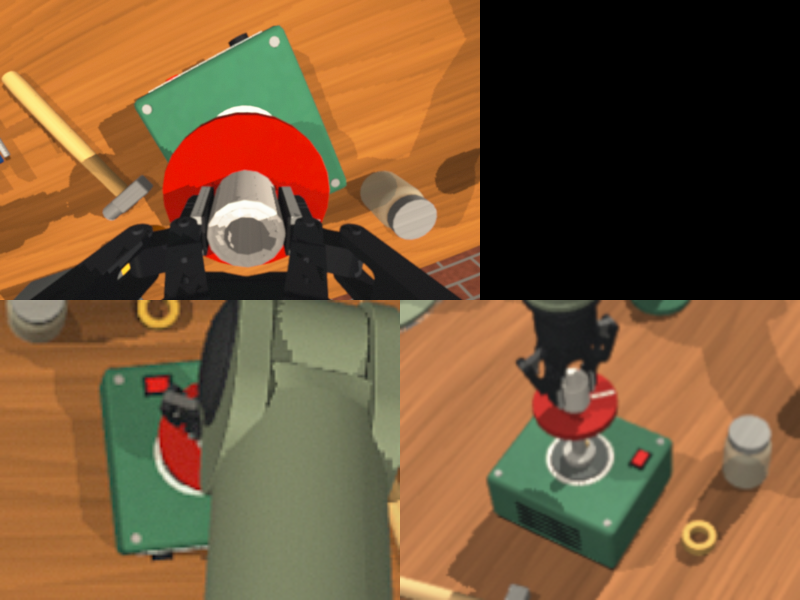

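The lap hangs level above the spindle. I'll check its centre with the same wrist camera, using the disc's visible far arc.

Run:
```python
from h import *
i=optics.camera_info("wrist"); im=cv2.imread("pics/w4.png").astype(int)
red=(im[...,2]>90)&(im[...,1]<60)&(im[...,0]<60); red=bigblob(red)[0]
P=[]
for x in range(225,432,3):
    y=np.nonzero(red[:,x])[0]
    if len(y) and y[0]<245: P.append(px2w("wrist",(x,y[0]-.5),.2228,i)[:2])
P=np.array(P)
s=np.linalg.lstsq(np.c_[2*P,np.ones(len(P))],(P**2).sum(1),rcond=None)[0]
print(len(P),s[:2],np.sqrt(s[2]+s[:2]@s[:2]))
from scipy.optimize import least_squares
print(least_squares(lambda c:np.hypot(*(P-c).T)-.055,[.58,-.17],loss="soft_l1",f_scale=.001).x)
```

```text
69 [ 0.58027865 -0.17147613] 0.05213161590653861
[ 0.58328482 -0.17269637]
```

```bash
python3 -m pendant '[[[0,0.002,-0.001,-0.03,0,0,0],[0,0,0,-0.04,0,0,0],[0,0,0,-0.03,0,0,0],[0,0,0,0,0,0,0],[0,0,0,0,0,0,0],[0,0,0,0,0,0,0]]]'
python3 -m pendant '[[[0,0,0,-0.006,0,0,0],[0,0,0,-0.006,0,0,0],[0,0,0,-0.006,0,0,0],[0,0,0,0,0,0,0],[0,0,0,0,0,0,0]]]'
```

```text
time_s: 9.3
ee_pos: [0.5825, -0.1733, 0.1793]
tool_rot: [0.001, 0.194, 0.981, -0.0]
force: [-0.3, 0.1, -2.7]
finger_gap: 0.457
finger_force: 61.4
time_s: 9.8
ee_pos: [0.5819, -0.1732, 0.1692]
tool_rot: [-0.0, 0.194, 0.981, -0.0]
force: [-0.2, -0.2, -2.5]
finger_gap: 0.456
finger_force: 61.4
```

```bash
python3 -m pendant '[[[0,0,0,-0.006,0,0,0],[0,0,0,0,0,0,0],[0,0,0,0,0,0,0]]]'
python3 -m pendant '[[[0,0,0,-0.006,0,0,0],[0,0,0,0,0,0,0],[0,0,0,0,0,0,0]]]'
```

```text
time_s: 10.1
ee_pos: [0.5819, -0.1732, 0.1662]
tool_rot: [-0.0, 0.194, 0.981, -0.0]
force: [0.1, 0.1, -3.4]
finger_gap: 0.457
finger_force: 61.4
time_s: 10.4
ee_pos: [0.5817, -0.1731, 0.163]
tool_rot: [-0.0, 0.194, 0.981, 0.0]
force: [-1.5, 0.8, -4.1]
finger_gap: 0.455
finger_force: 61.5
```

```bash
python3 -m pendant '[[[0,-0.001,0.0006,-0.003,0,0,0],[0,0,0,-0.003,0,0,0],[0,0,0,0,0,0,0],[0,0,0,0,0,0,0]]]'
python3 -m pendant '[[[0,0,0,-0.005,0,0,0],[0,0,0,0,0,0,0],[0,0,0,0,0,0,0]]]'
```

```text
time_s: 10.8
ee_pos: [0.5815, -0.173, 0.1603]
tool_rot: [0.0, 0.194, 0.981, -0.0]
force: [0.2, 0.2, -3.4]
finger_gap: 0.455
finger_force: 61.4
time_s: 11.1
ee_pos: [0.5815, -0.1729, 0.1577]
tool_rot: [-0.0, 0.194, 0.981, -0.0]
force: [0.6, 0.6, -2.8]
finger_gap: 0.459
finger_force: 61.4
```

```bash
python3 -m pendant '[[[0,-0.0004,0.0004,-0.005,0,0,0],[0,0,0,-0.005,0,0,0],[0,0,0,0,0,0,0],[0,0,0,0,0,0,0]]]'
python3 -m pendant '[[[0,0,0,-0.004,0,0,0],[0,0,0,-0.003,0,0,0],[0,0,0,0,0,0,0],[0,0,0,0,0,0,0]]]'
python3 -m pendant '[[[0,0,0,-0.003,0,0,0],[0,0,0,0,0,0,0],[0,0,0,0,0,0,0]]]'
```

```text
time_s: 11.5
ee_pos: [0.5813, -0.1727, 0.1527]
tool_rot: [-0.0, 0.194, 0.981, -0.0]
force: [0.0, -0.2, -3.0]
finger_gap: 0.458
finger_force: 61.4
time_s: 11.9
ee_pos: [0.5812, -0.1727, 0.1492]
tool_rot: [-0.0, 0.194, 0.981, -0.0]
force: [0.3, -0.1, -2.4]
finger_gap: 0.457
finger_force: 61.4
time_s: 12.2
ee_pos: [0.5812, -0.1728, 0.1478]
tool_rot: [-0.0, 0.194, 0.981, -0.0]
force: [-0.4, -0.9, -2.8]
finger_gap: 0.457
finger_force: 61.4
```

```bash
python3 -m pendant '[[[0,0,0,-0.002,0,0,0],[0,0,0,0,0,0,0],[0,0,0,0,0,0,0]]]'
python3 -m pendant '[[[0,0,0,-0.002,0,0,0],[0,0,0,0,0,0,0],[0,0,0,0,0,0,0]]]'
```

```text
time_s: 12.5
ee_pos: [0.5812, -0.1727, 0.1467]
tool_rot: [-0.0, 0.194, 0.981, -0.0]
force: [-0.9, 0.7, -2.5]
finger_gap: 0.457
finger_force: 61.4
time_s: 12.8
ee_pos: [0.5814, -0.1728, 0.1461]
tool_rot: [0.0, 0.194, 0.981, -0.0]
force: [-1.1, 0.1, 3.0]
finger_gap: 0.455
finger_force: 62.0
```

The lap is resting on the key with about 6 N. Now I'll turn it, keeping that light pressure.

```bash
python3 -m pendant '[[[0,0,0,0,0,0,0.07],[0,0,0,0,0,0,0.07],[0,0,0,0,0,0,0.07],[0,0,0,0,0,0,0.07],[0,0,0,0,0,0,0]]]'
python3 -m pendant '[[[0,0,0,0,0,0,0.05],[0,0,0,0,0,0,0],[0,0,0,0,0,0,0]]]'
python3 -m pendant '[[[0,0,0,0,0,0,0.05],[0,0,0,0,0,0,0],[0,0,0,0,0,0,0]]]'
```

```text
time_s: 13.3
ee_pos: [0.5814, -0.1728, 0.1458]
tool_rot: [0.0, 0.085, 0.996, 0.0]
force: [0.3, 0.4, -0.2]
finger_gap: 0.454
finger_force: 61.6
time_s: 13.6
ee_pos: [0.581, -0.1726, 0.1456]
tool_rot: [-0.0, 0.067, 0.998, 0.0]
force: [0.1, 0.1, -2.3]
finger_gap: 0.457
finger_force: 61.4
time_s: 13.9
ee_pos: [0.5811, -0.1727, 0.1457]
tool_rot: [-0.0, 0.047, 0.999, 0.0]
force: [-0.3, 0.8, -2.4]
finger_gap: 0.459
finger_force: 61.4
```

The supporting force is gone, so the keyway may be over the key. I'll go down gently to test.

```bash
python3 -m pendant '[[[0,0,0,-0.002,0,0,0],[0,0,0,0,0,0,0],[0,0,0,0,0,0,0]]]'
python3 -m pendant '[[[0,0,0,-0.002,0,0,0.03],[0,0,0,0,0,0,0],[0,0,0,0,0,0,0]]]'
```

```text
time_s: 14.2
ee_pos: [0.5812, -0.1727, 0.1447]
tool_rot: [-0.0, 0.047, 0.999, -0.0]
force: [-0.5, -0.0, -2.4]
finger_gap: 0.458
finger_force: 61.4
time_s: 14.5
ee_pos: [0.5812, -0.1728, 0.1438]
tool_rot: [-0.0, 0.035, 0.999, 0.0]
force: [0.8, -0.4, -3.4]
finger_gap: 0.453
finger_force: 61.4
```

It's dropping freely, 2.3 mm below the key contact. I'll lower it the rest of the way, with home at TCP z of about 0.137.

```bash
python3 -m pendant '[[[0,0,0,-0.003,0,0,0],[0,0,0,-0.003,0,0,0],[0,0,0,0,0,0,0],[0,0,0,0,0,0,0]]]'
python3 -m pendant '[[[0,0,0,-0.003,0,0,0],[0,0,0,-0.002,0,0,0],[0,0,0,0,0,0,0],[0,0,0,0,0,0,0]]]'
python3 -m pendant '[[[0,0,0,-0.002,0,0,0],[0,0,0,0,0,0,0],[0,0,0,0,0,0,0]]]'
```

```text
time_s: 14.9
ee_pos: [0.5812, -0.1727, 0.1407]
tool_rot: [-0.0, 0.035, 0.999, 0.0]
force: [0.3, -0.1, -3.5]
finger_gap: 0.457
finger_force: 61.4
time_s: 15.3
ee_pos: [0.5813, -0.1727, 0.1383]
tool_rot: [-0.0, 0.035, 0.999, -0.0]
force: [-1.0, -0.2, -2.8]
finger_gap: 0.46
finger_force: 61.4
time_s: 15.6
ee_pos: [0.5814, -0.1728, 0.1375]
tool_rot: [0.0, 0.035, 0.999, -0.0]
force: [-0.9, -0.5, -0.2]
finger_gap: 0.455
finger_force: 61.7
```

```bash
python3 -m pendant '[[[0,0,0,-0.001,0,0,0],[0,0,0,0,0,0,0],[0,0,0,0,0,0,0],[0,0,0,0,0,0,0]]]'
python3 -m pendant '[[[0.6,0,0,0,0,0,0],[0.8,0,0,0,0,0,0],[1,0,0,0,0,0,0],[1,0,0,0,0,0,0],[1,0,0,0,0,0,0],[1,0,0,0,0,0,0]]]'
python3 -m pendant '[[[1,0,0,0.01,0,0,0],[1,0,0,0.03,0,0,0],[1,0,0,0.05,0,0,0],[1,0,0,0.06,0,0,0],[1,0,0,0.06,0,0,0],[1,0,0,0.04,0,0,0],[1,0,0,0,0,0,0],[1,0,0,0,0,0,0]]]'
python3 - <<'E'
from h import *
im=optics.get_image("wrist")[:,:,::-1]; s=optics.get_image("scene")[:,:,::-1]
v=np.zeros((600,800,3),np.uint8); v[:300,:480]=cv2.resize(im,(480,300)); v[300:,400:]=cv2.resize(s[170:320,200:400],(400,300)); cv2.imwrite("pics/m5.png",v)
i=optics.camera_info("scene")
red=(s[...,2]>90)&(s[...,1]<50)&(s[...,0]<50); red[:,:200]=0;red[:,345:]=0;red[:180]=0;red[300:]=0
print(circ(cv2.morphologyEx(bigblob(red)[0].astype(np.uint8),cv2.MORPH_CLOSE,np.ones((25,25))),"scene",.118+.007,i))
E
```

```text
time_s: 16.0
ee_pos: [0.5814, -0.1728, 0.1374]
tool_rot: [0.0, 0.035, 0.999, -0.0]
force: [-3.5, 0.7, 9.4]
finger_gap: 0.463
finger_force: 62.6
time_s: 16.6
ee_pos: [0.5812, -0.1727, 0.1367]
tool_rot: [-0.0, 0.035, 0.999, -0.0]
force: [0.8, -0.2, 0.9]
finger_gap: 1.003
finger_force: 0.0
time_s: 17.4
ee_pos: [0.5813, -0.1727, 0.2629]
tool_rot: [0.001, 0.035, 0.999, -0.0]
force: [0.1, -0.5, 0.2]
finger_gap: 1.0
finger_force: 0.0
(array([ 0.59839232, -0.19167408]), np.float64(0.036530042582957827))
```

View pics/m5.png

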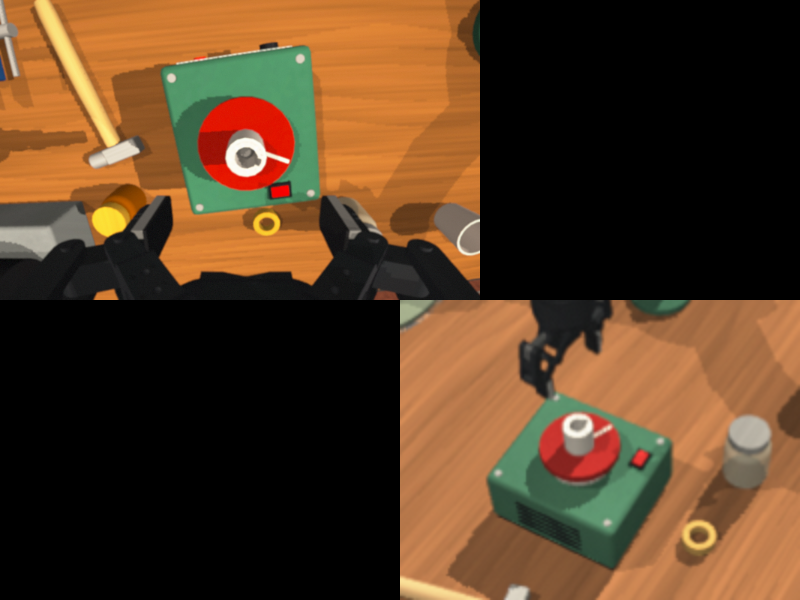

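The lap sits flat on the shoulder, with the boss at about (245,157) in the wrist view. Contact came 9 mm below the key stop, so it's home. The gripper is clear and nothing else has moved.

```bash
python3 -c "
from cell import robot;print(robot.hand_in())"
```

```text
the job is handed in; nothing more can be done
None
```

The red lap is on the spindle with its keyway over the key, sitting on the shoulder 9 mm below where it first stopped on the key; the gripper is clear and the job was handed in at about 17.5 s, though the hand-in returned no verdict.

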